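Close the flow-cell holder: cover plate on two studs, hairpin clip on the neck

ROBOT

A 7-joint arm with a two-finger parallel gripper is mounted at the origin on the work surface. World frame = base frame: x ahead of the robot, y to its left, z up, the work surface at z = 0. Lengths are in m, angles in degrees, forces in N, time in s.
With the tool pointing down it reaches from about 0.425 to 0.95 m from the base axis. Payload 16.7 kg.
Tool frame: the origin (TCP) lies at the very end of the fingers, on their centre line; the grasp point (between the pads) lies 19 mm behind it; z points along the fingers, y is the line along which they close (so a half turn about z gives the same grasp; the last joint's range is limited). The gripper opens to 94 mm and grips with 3 to 60 N. Pads are 16 mm wide; open, the fingers measure 119 mm over their backs; the gripper's body (75 mm by 177 mm) begins 78 mm behind the grasp point.
Start: joints at [59.616, 24.414, 4.234, 92.017, -1.954, 63.644, -3.845], TCP at [0.251, -0.627, 0.205] pointing down, gripper open.
Joint ranges: [-163.25, 163.25], [-28.42, 122.38], [-70.27, 78.77], [12.13, 141.07], [-58.53, 238.53], [9.26, 117.41], [-156.51, 156.51]. Speed limits (degrees/s): [108.29, 108.29, 136.94, 136.94, 172.46, 172.46, 172.46].

INTERFACE

Orientations are given as a 3x3 rotation matrix whose columns are the frame's x, y, z axes.
In Python, from rig import manip, eyes, nets gives the robot as it stands. Calls block until the motion is done:
- manip.reach(position, orientation): joint-space move of the TCP to a pose.
- manip.movel(position, ori=None, velocity=0.15): straight line of the TCP; ori=None keeps the orientation; velocity is the mean speed in m/s.
- manip.set_joints(angles): joint-space move.
- manip.move_gripper(opening): opening from 0.0 (shut) to 1.0 (fully open); the grip force is fixed at half the most; returns when the fingers have stopped.
- manip.sleep(seconds).
- manip.solve_ik(position, orientation): joint angles nearest the present ones, or None.
- manip.sense(): the state.
- eyes.snapshot(name): name is "scene" or "top" or "wrist"; returns the picture (384x512x3 uint8, red, green, blue); there is no depth.
- eyes.camera_params(name): a dict with "camera_matrix" (3x3 intrinsics, pixels), "cam_to_world" (4x4, takes a point from camera to world coordinates); the wrist camera has in their place "mount" (4x4, takes a point from camera to tool coordinates, whose origin is the TCP and whose axes are the flange's). Camera axes: x right, y down, z forward; pixel columns grow to the right and rows downward; lengths in m; the calibration is good to about 2 mm. A picture is of the moment at which its call begins: read the wrist's pose just before it. camera_params takes no time and is no camera call.
A pose or a line that the arm cannot do raises manip.MotionError and nothing moves.
- manip.finish_job(): hands the job in; it is judged then, once.
Trained networks look in the newest picture that a camera, given by its name, has taken for a name from the list of things; names that differ only in an ending like _2 or _b are one class to them, and where a whole thing is asked for, a point or a joint stands for the part that bears it (a point fixed in the world has none). Each returns a list of dicts, best first, with "confidence" (0 to 1); they miss things now and then, are a little off and sometimes report something else, mostly with a low value. They report only what shows in the picture. A call takes as long as a camera call. They do not tell look-alikes from the thing itself.
- nets.recognise(thing, camera): "box" ([left, top, width, height] in pixels, round what is visible of it).
- nets.regions_of(thing, camera): "region" (384x512 bool, what is visible of it) and "box" ([left, top, width, height] in pixels, round what is visible of it).
- nets.spot_point(thing, camera): "at" ([row, column] in pixels: a listed point, or the origin of a listed thing).
The state is a dict: "clock": time; "joint_positions": joint angles; "joint_velocities": joint speeds; "effort": joint torques, N m; "ee_pos": TCP position; "tool_rot": TCP orientation; "contact_force": force on the tool from outside, world axes, zero at the start; "ft_torque": the same for the moment, N m; "width": opening from 0.0 (shut) to 1.0 (fully open); "finger_force": force on a finger pad.
Only numpy, scipy, OpenCV 4.12 (cv2) and the standard library are available. Lean on these libraries where they do the work, as an engineer would, in place of code of your own. Each camera call takes 0.05 s, during which the arm holds its last target. There are 200 camera calls.

TASK

Close the flow-cell holder: fit the steel cover plate over the two studs of the sloped deck so that it lies flat against the deck, then take the big hairpin spring clip by its upright block and push it sideways into the groove of the necked stud, above the plate, until it snaps fully home. Let go of everything and leave the other things on the bench where they are.

Things in the scene. Friction and masses are not known exactly. Their poses are not given: they have to be found in the camera images.
- deck: White sloped top of the flow-cell holder, fixed: flat face 120 mm (x) by 190 mm (y), tilted 30 degrees, looking up and to the robot's right. Origin: centre of the face, 75 mm above the bench. x up the slope (roughly to the robot's left), y level along the face (roughly towards the robot), z square out. Two steel studs stand square on it at x = 0, y = +62 and -62 mm. Low edge 45 mm above the bench, free space below it.
- dowel_top (a point): Top of the plain stud (deck y = +62 mm, the one nearer the robot), on its axis, 40 mm above the face. Both studs are 18 mm in diameter and 40 mm tall, tapering to 9 mm over their top 10 mm. Axes of the deck.
- stud_neck (a point): Centre of the groove of the necked stud (deck y = -62 mm, the one farther from the robot), on its axis, 15 mm above the face, 7 mm above the top of the seated plate. From 8 to 22 mm above the face this stud is only 11 mm in diameter, under an 18 mm head. Axes of the deck.
- plate: Loose cover plate, steel, 90 mm (x) by 180 mm (y) by 8 mm, about 0.35 kg, flat on the bench at the start, handle up. Origin: centre of its underside, z up. Two round through holes of 21 mm at x = 0, y = +62 and -62 mm. Symmetrical: either way round fits. Seated, its underside lies on the deck, origin at the deck's origin.
- plate_grip (a point): Centre of the plate's black upright handle bar, 16 mm thick (x), 56 mm long (y), 40 mm tall, on the middle of the plate. This point is 28 mm above the plate's underside, 20 mm below the handle's top. Axes of the plate.
- clip: Loose hairpin clip, about 0.1 kg, 108 mm long, flat on the bench: a white upright block behind, two springy 6 mm steel wire legs running forward side by side (0 to 6 mm above the underside), and between them a stiff tongue, 6 mm wide and high, ending 54 mm ahead: the neck comes to rest against it. Origin under the block's centre, x along the legs to the open mouth, z up.
- clip_grip (a point): Where to hold the clip: in its upright block, 16 mm (x) by 26 mm (y) by 50 mm tall; this point is 30 mm above the underside, 20 mm below the block's top. A finger in front of the block must stay more than 7 mm above the underside (tongue and legs); behind the block nothing sticks out. Axes of the clip.
- clip_seat (a point): Middle of the clip's seat, 62 mm ahead of the block's centre, 3 mm above the underside; legs 12.6 mm apart (clear). When home it lies on the stud's axis, the clip parallel to the plate, its underside 0 to 8 mm above the plate's top. Any direction in the deck's plane counts; pushed up the slope (clip x along deck x) the block lies downhill and stays put. Axes of the clip.
- clip_throat (a point): Throat of the clip, 10 mm ahead of the seat: here the legs pinch in to 5 mm apart, then flare to a mouth 26 mm wide at their tips, 20 mm further on. Pushed mouth first over the 11 mm neck, the legs spread and snap shut behind it; this takes 5 to 9 N along the clip's x. Axes of the clip.
- wash_bottle: Bystander, to be left alone: white plastic wash bottle, 68 mm diameter, 140 mm tall, upright; origin at the centre of its base.
- beaker: Bystander, to be left alone: clear plastic beaker, 76 mm across the rim, 95 mm tall; origin at the centre of its base.
- jar: Bystander, to be left alone: small glass sample jar with a white cap, 64 mm diameter, 75 mm tall; origin at the centre of its base.
- dish: Bystander, to be left alone: clear lidded petri dish, 88 mm diameter, 16 mm tall; origin at the centre of its base.
- driver: Bystander, to be left alone: screwdriver with a grey handle, lying, 170 mm long along its x; origin under its middle.
- tip_box: Bystander, to be left alone: closed blue pipette-tip box, 80 x 120 x 55 mm; origin at the centre of its base.
- marker: Bystander, to be left alone: white marker pen with a black cap, 135 mm long along its x, 14 mm thick, lying flat; origin under its middle.
Not all that is in view belongs to the job. Leave any green or red look-alike of the plate alone. What is shaped like the clip but yellow is not meant.

How it is judged:
By the outcome, as a careful person would: the job done as asked, in the order asked, and still so for the second after the job is handed in, with the robot touching nothing.
It also fails if it takes over 72 s, if anything falls off the work surface, if the arm or the gripper's body presses on something with over 40 N, if the wrist force passes 120 N, or if a joint passes its speed limit or range.

## Working session

There is one attempt and no reset: what is moved stays moved. The work goes in short steps, each a Python script; the robot and the scene stay as the last script left them, time stands still between calls to the robot, and variables do not carry over. Pictures are saved under pics/ and viewed, at most 14 in all, crops included, and the job is handed in when it is done.

```bash
mkdir -p pics; ls
cat > h.py <<'E'
import numpy as np, cv2
from rig import manip, eyes, nets
def cam(n):
    p=eyes.camera_params(n); K=np.array(p["camera_matrix"])
    if n=="wrist":
        s=manip.sense(); T=np.eye(4); T[:3,:3]=s["tool_rot"]; T[:3,3]=s["ee_pos"]
        return K,T@np.array(p["mount"])
    return K,np.array(p["cam_to_world"])
def ray(n,rc,C=None):
    K,T=C or cam(n); d=T[:3,:3]@np.linalg.solve(K,[rc[1],rc[0],1]); return T[:3,3],d/np.linalg.norm(d)
def atz(n,rc,z,C=None):
    o,d=ray(n,rc,C); return o+d*(z-o[2])/d[2]
def tri(rays):
    A=0;b=0
    for o,d in rays:
        P=np.eye(3)-np.outer(d,d);A=A+P;b=b+P@o
    return np.linalg.solve(A,b)
def proj(n,p,C=None):
    K,T=C or cam(n); q=K@(T[:3,:3].T@(np.array(p)-T[:3,3])); return q[:2]/q[2]
def snap(n,f=None):
    C=cam(n); im=eyes.snapshot(n)
    if f: cv2.imwrite(f"pics/{f}.png",np.ascontiguousarray(im[...,::-1]))
    return C,im
np.set_printoptions(precision=4,suppress=True)
E
python3 - <<'E'
from h import *
ims=[]
for n in ("top","scene"):
    C,im=snap(n,n); print(n,C[1].round(3).tolist())
    for t in ("dowel_top","stud_neck","plate_grip","clip_grip","clip_seat","plate","clip","deck"):
        print(t,[(np.round(r["at"]).astype(int).tolist(),round(r["confidence"],2)) for r in nets.spot_point(t,n)[:4]])
print(manip.sense())
E
```

```text
pics
top [[0.026, -0.989, 0.143, 0.297], [-1.0, -0.025, 0.012, -0.066], [-0.008, -0.143, -0.99, 1.487], [0.0, 0.0, 0.0, 1.0]]
dowel_top [([196, 250], 0.79), ([135, 331], 0.32)]
stud_neck [([153, 259], 0.59), ([136, 183], 0.31)]
plate_grip [([252, 198], 0.9), ([201, 146], 0.75), ([196, 252], 0.61), ([290, 134], 0.56)]
clip_grip [([213, 391], 0.8), ([217, 344], 0.66)]
clip_seat [([208, 375], 0.74), ([201, 331], 0.64)]
plate [([203, 149], 0.91), ([255, 200], 0.79), ([294, 134], 0.57)]
clip [([212, 391], 0.67), ([222, 346], 0.58)]
deck [([175, 250], 0.91)]
scene [[0.24, 0.7, -0.673, 1.336], [0.971, -0.178, 0.161, -0.278], [-0.007, -0.692, -0.722, 0.995], [0.0, 0.0, 0.0, 1.0]]
dowel_top [([179, 276], 0.62)]
stud_neck [([211, 281], 0.65)]
plate_grip [([128, 346], 0.89), ([158, 302], 0.65), ([182, 371], 0.62)]
clip_grip [([203, 187], 0.59), ([218, 136], 0.49)]
clip_seat [([217, 198], 0.76), ([225, 160], 0.74), ([185, 371], 0.25)]
plate [([186, 370], 0.77), ([137, 347], 0.63), ([163, 303], 0.62)]
clip [([220, 139], 0.81), ([208, 184], 0.72)]
deck [([203, 285], 0.56), ([220, 199], 0.19)]
{'clock': 0.9, 'joint_positions': array([59.6178, 24.4136,  4.2334, 92.0165, -1.9527, 63.6436, -3.8443]), 'joint_velocities': array([ 0.0516, -0.0581,  0.038 , -0.0225,  0.0907, -0.0532, -0.0289]), 'effort': array([  0.0009, -93.5542,   3.6627, -45.4554,  -0.0491,   0.013 ,
         0.0001]), 'ee_pos': array([ 0.2508, -0.6266,  0.2055]), 'tool_rot': array([[ 0.9284,  0.3716,  0.    ],
       [ 0.3716, -0.9284,  0.    ],
       [ 0.    , -0.    , -1.    ]]), 'contact_force': array([-0.0312, -0.4934,  0.074 ]), 'ft_torque': array([0.0024, 0.0035, 0.0062]), 'finger_force': 0.0, 'width': 0.9971759573461872}
```

Run:
```python
import cv2
a=cv2.imread("pics/top.png")[90:330,90:430]; cv2.imwrite("pics/topc.png",cv2.resize(a,None,fx=2.35,fy=2.35,interpolation=cv2.INTER_CUBIC)[:600,:800])
a=cv2.imread("pics/scene.png")[100:270,100:420]; cv2.imwrite("pics/scenec.png",cv2.resize(a,None,fx=2.5,fy=2.5,interpolation=cv2.INTER_CUBIC))
```

```text
(no output)
```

View pics/topc.png

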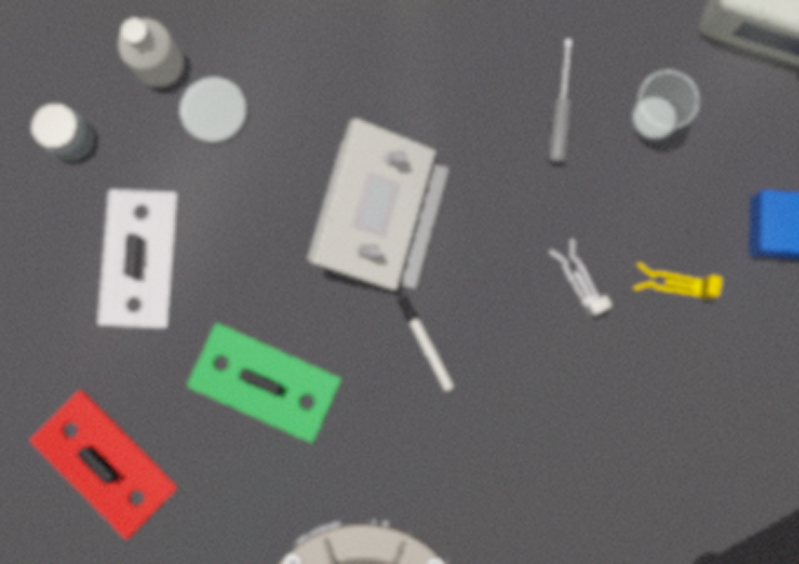

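View pics/scenec.png

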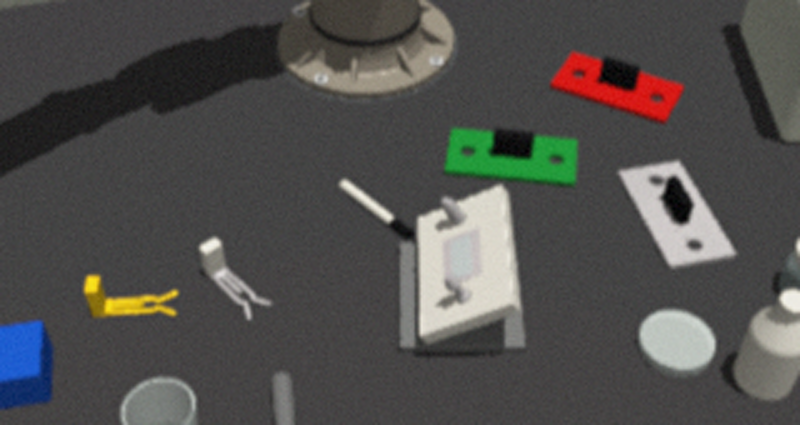

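The top image shows three plates: steel/white at (col 147, row 201), green (200, 252), red (134, 290). The steel one fits. There are two clips: white block and steel legs at (344, 217), yellow at (391, 213). The white one is meant. The enlarged crops confirm both choices. In the deck, the dowel is at about (250, 196) and the necked stud at about (259, 156).

```bash
cat >> h.py <<'E'
def frame(yv):   # deck rotation from level y direction
    y=np.array([yv[0],yv[1],0]);y/=np.linalg.norm(y); u=np.cross(y,[0,0,1]); c,s=np.cos(np.pi/6),.5
    x=u*c+np.array([0,0,s]); return np.c_[x,y,np.cross(x,y)]
def toolrot(zdir,ydir):
    z=np.array(zdir)/np.linalg.norm(zdir); y=np.array(ydir)-np.dot(ydir,z)*z; y/=np.linalg.norm(y); return np.c_[np.cross(y,z),y,z]
E
python3 - <<'E'
from h import *
d=[("dowel",(196,250),(179,276),.1096),("neck",(153,259),(211,281),.088),("pgrip",(201,146),(182,371),.028),("cgrip",(217,344),(203,187),.03),("cseat",(201,331),(217,198),.003)]
P={}
for n,a,b,z in d:
    P[n]=atz("top",a,z); print(n,P[n],atz("scene",b,z),tri([ray("top",a),ray("scene",b)]))
R=frame(P["dowel"]-P["neck"]); print(R)
o=(P["dowel"]-R@[0,.062,.04]+P["neck"]-R@[0,-.062,.015])/2; print("deck o",o)
print(eyes.camera_params("wrist"))
for sgn in (1,-1):
  T=toolrot(-R[:,2],sgn*R[:,0])
  for nm,p in (("plate",[0,0,.013]),("plate up",[0,0,.08]),("view",[0,0,.2]),("clip",[-.062,-.062,.02]),("clipstart",[-.13,-.062,.02])):
    q=manip.solve_ik(o+R@p,T); print(sgn,nm,None if q is None else np.array(q))
E
```

```text
dowel [ 0.4806 -0.009   0.1096] [ 0.4755 -0.0114  0.1096] [ 0.4797 -0.0109  0.1136]
neck [ 0.6139 -0.0311  0.088 ] [ 0.5847 -0.0265  0.088 ] [ 0.6074 -0.0329  0.1152]
pgrip [0.4681 0.3141 0.028 ] [0.4864 0.311  0.028 ] [0.4707 0.3202 0.0103]
cgrip [ 0.4338 -0.2943  0.03  ] [ 0.4327 -0.2862  0.03  ] [ 0.4341 -0.29    0.0327]
cseat [ 0.4855 -0.2579  0.003 ] [ 0.4746 -0.2606  0.003 ] [ 0.4839 -0.2587  0.0131]
[[ 0.1416 -0.9865 -0.0818]
 [ 0.8544  0.1635 -0.4933]
 [ 0.5     0.      0.866 ]]
deck o [ 0.5495 -0.0065  0.075 ]
{'camera_matrix': array([[276.0029,   0.    , 257.9931],
       [  0.    , 276.0029, 190.3482],
       [  0.    ,   0.    ,   1.    ]]), 'mount': array([[-0.0004, -0.9597, -0.2811,  0.0813],
       [ 1.    , -0.0003, -0.0006, -0.0002],
       [ 0.0005, -0.2811,  0.9597, -0.1782],
       [ 0.    ,  0.    ,  0.    ,  1.    ]])}
1 plate [ 43.337   29.8863 -37.0461 113.591  -18.3254  43.6254 104.1896]
1 plate up [ 46.9415  25.2857 -36.9547 110.6917 -19.2818  51.9538 105.4756]
1 view [ 51.7544  19.1841 -35.1225 103.2693 -20.4721  66.8331 107.4278]
1 clip [ 46.5958  37.9804 -37.7734 104.4617 -10.5396  47.2512 102.5874]
1 clipstart [ 50.9037  42.1131 -37.2809 102.5953  -7.3585  47.9269 105.9831]
-1 plate [ 23.1554  25.7825 -11.5754 114.7997 -34.9612  47.3831 -61.0461]
-1 plate up [ 24.572   21.4117  -8.9924 112.0272 -32.8431  55.3736 -62.2886]
-1 view [ 27.3986  15.9715  -5.0939 104.7206 -29.8085  69.5275 -63.8459]
-1 clip [ 25.9659  33.0239  -9.7012 105.786  -32.1574  50.8944 -59.1805]
-1 clipstart [ 30.3902  36.9819  -8.8161 103.9406 -31.1007  51.3504 -54.1828]
```

Run:
```python
from h import *
o=np.array([.5495,-.0065,.075]); R=frame([-.9865,.1635]); T=toolrot(-R[:,2],-R[:,0])
def look(n,pts,f):
    C,im=snap(n,f)
    for t,z in pts:
        for r in nets.spot_point(t,n)[:3]: print(f,t,np.round(r["at"],1),round(r["confidence"],2),atz(n,r["at"],z,C))
    return C
manip.reach(o+R@[0,0,.14],T); look("wrist",[("dowel_top",.1096),("stud_neck",.088),("deck",.075)],"w1")
manip.reach(o+R@[.02,-.05,.14],T); look("wrist",[("dowel_top",.1096),("stud_neck",.088),("deck",.075)],"w2")
g=np.array([.468,.314,0]); Tp=toolrot([0,0,-1],[0,-1,0]) 
manip.reach(g+[0,0,.20],Tp); C=look("wrist",[("plate_grip",.028),("plate",0)],"w3")
np.savez("w3.npz",K=C[0],T=C[1]); print(manip.sense()["clock"])
a=[cv2.imread(f"pics/w{i}.png") for i in (1,2,3)]
cv2.imwrite("pics/m1.png",cv2.resize(np.hstack(a[:2]),(800,300),interpolation=cv2.INTER_AREA))
```

```text
w1 dowel_top [247.4 251.4] 0.76 [ 0.4797 -0.008   0.1096]
w1 stud_neck [135.1 262.7] 0.81 [ 0.6016 -0.0303  0.088 ]
w1 deck [187.3 256.2] 0.92 [ 0.5417 -0.0043  0.075 ]
w1 deck [215.3 154. ] 0.2 [0.5006 0.1958 0.075 ]
w2 dowel_top [289.3 269.3] 0.7 [ 0.4753 -0.007   0.1096]
w2 stud_neck [184.9 282.1] 0.73 [ 0.597  -0.0304  0.088 ]
w2 deck [228.  273.6] 0.74 [ 0.5394 -0.0045  0.075 ]
w2 deck [181.1 280.7] 0.5 [ 0.5988 -0.0226  0.075 ]
w3 plate_grip [336.9 243.6] 0.6 [0.2084 0.3358 0.028 ]
w3 plate_grip [278.4 379.2] 0.58 [0.3132 0.1363 0.028 ]
w3 plate_grip [170.4 256.5] 0.55 [0.4743 0.3145 0.028 ]
w3 plate [267.6 373. ] 0.82 [0.3136 0.1342 0.    ]
w3 plate [324.3 240.9] 0.69 [0.2069 0.3417 0.    ]
5.4833
```

View pics/m1.png

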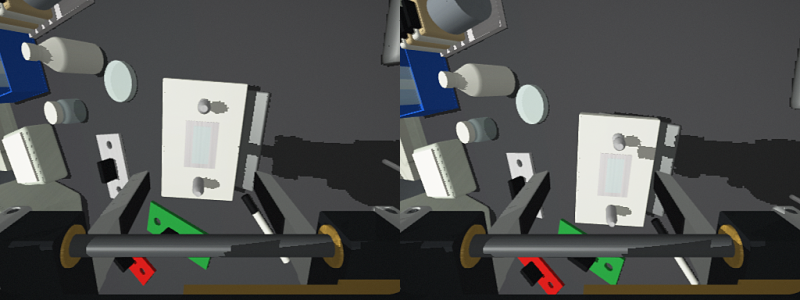

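View pics/w3.png

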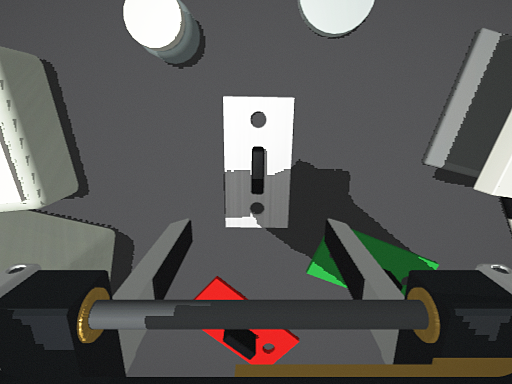

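The w1/w2 views show the deck face with its studs at about (261, 135) and (255, 247) in w1. In w3 the steel plate spans corners (223,97) to (287,228), with holes at (258,119) and (257,208). I'll fit the outlines for accurate poses.

```bash
cat >> h.py <<'E'
from scipy.optimize import least_squares
def quad(im,seed,lo,debug=False):   # corners (col,row) of bright region holding seed
    g=cv2.GaussianBlur(im,(3,3),0).min(axis=2); m=(g>lo).astype(np.uint8)
    m=cv2.morphologyEx(m,cv2.MORPH_OPEN,np.ones((3,3)))
    _,l=cv2.connectedComponents(m,connectivity=4); c=(l==l[seed[1],seed[0]]).astype(np.uint8)
    cs,_=cv2.findContours(c,cv2.RETR_EXTERNAL,cv2.CHAIN_APPROX_NONE); k=max(cs,key=cv2.contourArea)
    h=cv2.convexHull(k)
    for e in np.arange(2,20,.5):
        q=cv2.approxPolyDP(h,e,True)
        if len(q)<=4: break
    q=q[:,0].astype(float); hp=k[:,0].astype(float); L=[]   # refine: line fit per side
    for i in range(4):
        a,b=q[i],q[(i+1)%4]; d=(b-a)/np.linalg.norm(b-a); n=np.array([-d[1],d[0]]); t=(hp-a)@d; s=(hp-a)@n
        s_=hp[(abs(s)<2.5)&(t>6)&(t<np.linalg.norm(b-a)-6)]
        f=cv2.fitLine(s_.astype(np.float32),cv2.DIST_HUBER,0,.01,.01).ravel(); L.append(np.cross([f[2],f[3],1],[f[2]+f[0],f[3]+f[1],1]))
    return np.array([(lambda p:p[:2]/p[2])(np.cross(L[i-1],L[i])) for i in range(4)]),cv2.contourArea(k)
E
python3 - <<'E'
from h import *
p=eyes.camera_params("wrist");K=np.array(p["camera_matrix"]);M=np.array(p["mount"])
def C(pos,T):
    X=np.eye(4);X[:3,:3]=T;X[:3,3]=pos;return K,X@M
o=np.array([.5495,-.0065,.075]); R=frame([-.9865,.1635]); T=toolrot(-R[:,2],-R[:,0])
Cs=[C(o+R@[0,0,.14],T),C(o+R@[.02,-.05,.14],T)]
box=lambda a,b,z:np.array([[s*a,t*b,z] for s,t in((1,1),(1,-1),(-1,-1),(-1,1))])
def match(pr,q): return np.array([q[np.argmin(np.linalg.norm(q-x,axis=1))]-x for x in pr])
I=[cv2.imread(f"pics/w{i}.png") for i in(1,2,3)]
Q=[quad(I[0],(225,190),200),quad(I[1],(240,200),200)]
for q in Q: print(q[0].round(1).tolist(),q[1])
def deck(v):
    R=frame([-np.cos(v[2]),np.sin(v[2])]); return R,np.array([v[0],v[1],v[3] if len(v)>3 else .075])
def res(v,idx=(0,1)):
    R,o=deck(v); return np.concatenate([match([proj("",o+R@c,Cs[i]) for c in box(.06,.095,0)],Q[i][0]).ravel() for i in idx])
for idx in((0,),(1,),(0,1)):
    r=least_squares(res,[.542,-.005,.165],args=(idx,),loss="soft_l1"); print("deck",r.x,np.abs(r.fun).round(1))
print("4dof",least_squares(res,[.542,-.005,.165,.075]).x)
R,o=deck(r.x)
for i in(0,1): print("proj dowel,neck",proj("",o+R@[0,.062,.04],Cs[i]),proj("",o+R@[0,-.062,.015],Cs[i]))
d=np.load("w3.npz");C3=(d["K"],d["T"]); q,a=quad(I[2],(240,140),105); print(q.round(1).tolist(),a)
def pl(v):
    c,s=np.cos(v[2]),np.sin(v[2]);return np.array([[c,-s,0],[s,c,0],[0,0,1]]),np.array([v[0],v[1],0])
H=np.array([(258,119),(257,208)])
def resp(v):
    R,o=pl(v); return match([proj("",o+R@c,C3) for c in box(.045,.09,.008)],q).ravel()
r=least_squares(resp,[.474,.314,np.pi/2],loss="soft_l1"); print("plate",r.x,r.fun.round(1))
R,o=pl(r.x); print([proj("",o+R@[0,s*.062,.008],C3).round(1) for s in(1,-1)], "handle top",proj("",o+R@[0,0,.048],C3))
E
```

```text
[[209.2, 100.5], [315.0, 108.6], [295.5, 255.1], [207.6, 249.6]] 13744.0
[[230.0, 146.7], [331.2, 154.1], [309.7, 288.5], [224.7, 283.4]] 11073.0
deck [ 0.5428 -0.0019  0.2517] [3.1 2.2 2.4 1.1 1.4 0.5 0.2 2.8]
deck [ 0.5427 -0.0035  0.255 ] [2.6 1.5 1.9 1.2 1.7 0.4 0.2 2.2]
deck [ 0.5427 -0.0028  0.2538] [2.6 2.3 1.6 1.2 2.4 0.4 0.7 3.  3.  1.5 2.5 1.1 1.  0.4 0.2 2.1]
4dof [0.5417 0.0006 0.2472 0.0672]
proj dowel,neck [251.845  248.9942] [260.423  136.1124]
proj dowel,neck [268.9708 286.8858] [278.0643 181.0964]
[[221.6, 96.0], [294.9, 96.0], [285.5, 225.7], [226.9, 227.5]] 8636.0
plate [0.4764 0.3134 1.5645] [ 0.6  0.8 -0.6  0.2  1.8 -0.1 -2.6 -1.2]
[array([257.3, 208.6]), array([257.6, 118.7])] handle top [257.3688 172.1791]
```

Run:
```python
from h import *
p=eyes.camera_params("wrist");K=np.array(p["camera_matrix"]);M=np.array(p["mount"])
o=np.array([.5495,-.0065,.075]); R=frame([-.9865,.1635]); T=toolrot(-R[:,2],-R[:,0])
X=np.eye(4);X[:3,:3]=T;X[:3,3]=o+R@[0,0,.14]; C=(K,X@M)
I=cv2.imread("pics/w1.png")
s=5;c0,r0=195,92; Z=cv2.resize(I[r0:r0+170,c0:c0+140],None,fx=s,fy=s,interpolation=cv2.INTER_CUBIC)
v=[.5427,-.0028,.2538]; R=frame([-np.cos(v[2]),np.sin(v[2])]);o=np.array([v[0],v[1],.075])
def draw(pts,col):
    q=np.array([(proj("",o+R@a,C)-[c0,r0]+.5)*s for a in pts]).astype(np.int32); cv2.polylines(Z,[q],True,col,1)
draw([[.06,.095,0],[.06,-.095,0],[-.06,-.095,0],[-.06,.095,0]],(0,0,255))
th=np.linspace(0,6.28,40)
for y in(.062,-.062):
    for z,r,col in((0,.009,(0,160,0)),(.03,.009,(255,0,0)),(.04,.0045,(0,0,255))): draw([[r*np.cos(t),y+r*np.sin(t),z] for t in th],col)
cv2.imwrite("pics/ov1.png",np.rot90(Z)[:600,:800])
cv2.imwrite("pics/ov1.png",cv2.resize(np.rot90(Z),(800,659))[:600])
```

```text
(no output)
```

View pics/ov1.png

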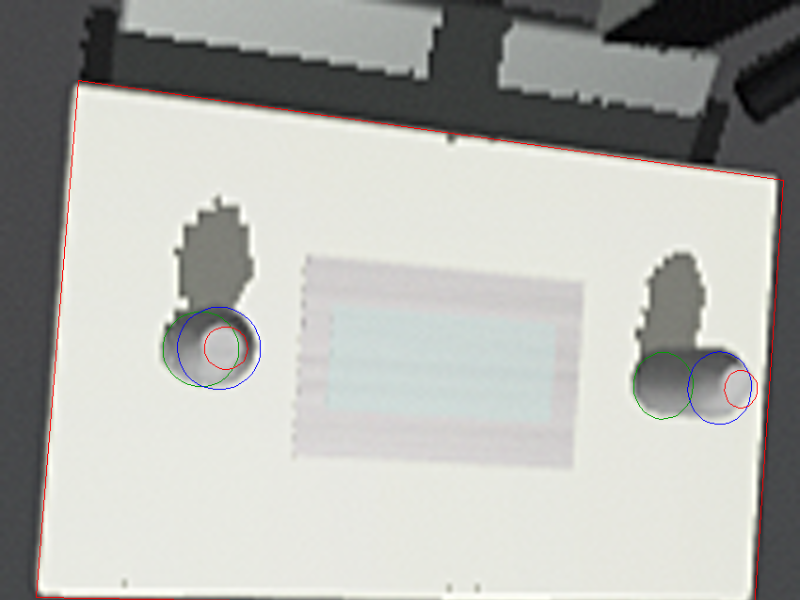

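The overlay matches the deck edges and both studs within about 1 px, so I'll pick the plate.

```bash
cat >> h.py <<'E'
DR=frame([-np.cos(.2538),np.sin(.2538)]); DO=np.array([.5427,-.0028,.075]); DT=toolrot(-DR[:,2],-DR[:,0])
E
python3 - <<'E'
from h import *
a=1.5645; px=np.array([np.cos(a),np.sin(a),0]); Tp=toolrot([0,0,-1],-px); g=np.array([.4764,.3134,0])
manip.move_gripper(.5)
manip.reach(g+[0,0,.08],Tp); manip.movel(g+[0,0,.012],velocity=.12); s=manip.sense(); print(s["ee_pos"],s["contact_force"])
manip.move_gripper(0); s=manip.sense(); print(s["width"],s["finger_force"],s["contact_force"])
manip.movel(g+[0,0,.2],velocity=.2); s=manip.sense(); print(s["contact_force"])
manip.reach(DO+DR@[0,0,.2],DT)
manip.movel(DO+DR@[0,0,.012+.05],velocity=.15)
C,im=snap("wrist","w4"); s=manip.sense(); print(s["ee_pos"],s["contact_force"],s["clock"])
for z in(0,.008): print(z,[proj("",DO+DR@[0,y,.05+z],C).round(1) for y in(-.062,.062)])
print([proj("",DO+DR@[0,-.062,z],C).round(1) for z in(.03,.04)])
print([proj("",DO+DR@[x,y,.058],C).round(1) for x in(.045,-.045) for y in(-.09,.09)])
E
```

```text
[0.4768 0.3138 0.0128] [-0.1837  0.3544 -0.7008]
0.16631045918282253 29.97580736875534 [-1.1466 -1.2901  4.802 ]
[-0.4249 -0.3309 -3.2927]
[ 0.5353 -0.0334  0.1294] [-0.3956 -0.0882 -2.5359] 11.9833
0 [array([256.9, 139.7]), array([257.2, 294.4])]
0.008 [array([256.9, 141. ]), array([257.1, 300.9])]
[array([257., 137.]), array([257. , 138.3])]
[array([185.3,  96. ]), array([201.7, 330.2]), array([328.4,  96. ]), array([312.6, 330.1])]
```

View pics/w4.png

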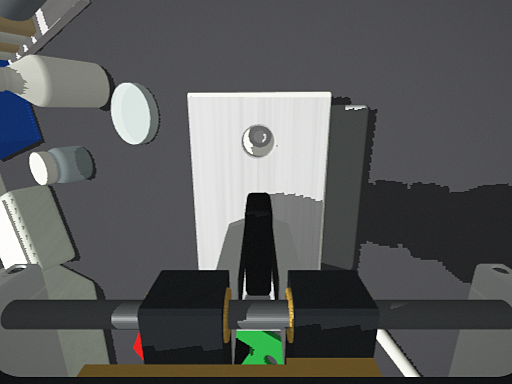

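The stud tip is visible through the front hole at about (258,139). I'll enlarge it for the offset.

Run:
```python
import cv2
a=cv2.imread("pics/w4.png")[115:165,225:290]; cv2.imwrite("pics/w4c.png",cv2.resize(a,None,fx=12,fy=12,interpolation=cv2.INTER_CUBIC))
```

```text
(no output)
```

View pics/w4c.png

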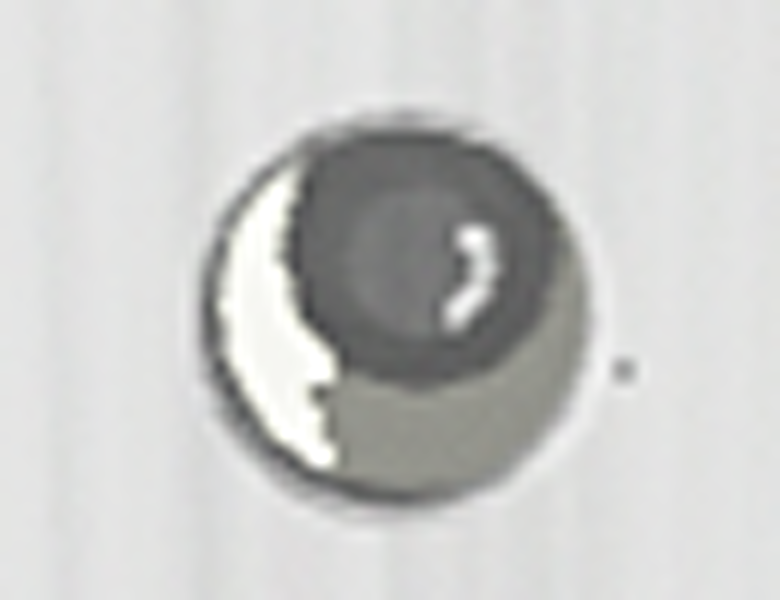

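The hole sits about 1.5 mm (tool y) and 1.0 mm (tool x) off the stud axis. I'll correct that and descend in guarded steps.

Run:
```python
from h import *
c=DT@[.001,.0015,0]; f0=manip.sense()["contact_force"]
for h in (.05,.040,.034,.029,.024):
    manip.movel(DO+c+DR@[0,0,.012+h],velocity=.06); s=manip.sense()
    f=DT.T@(s["contact_force"]-f0); print(h,f,DT.T@s["ft_torque"],DR.T@(s["ee_pos"]-DO-c),s["clock"])
    if np.linalg.norm(f)>20: break
snap("wrist","w5")
```

```text
0.05 [-0.8105  0.0815  0.151 ] [-0.7899 -0.0969  0.0196] [-0.0002 -0.0003  0.0624] 12.2333
0.04 [ 0.4112 -0.1781  0.6001] [-0.8098 -0.0107  0.0495] [0.0001 0.0005 0.0514] 12.55
0.034 [ 0.9055 -0.2526  0.1905] [-0.8316 -0.0249 -0.0072] [0.0001 0.0003 0.0456] 12.8
0.029 [ 1.3731 -0.4088 -0.1696] [-0.7654 -0.023   0.0471] [0.0001 0.0002 0.0407] 13.05
0.024 [ 0.7419 -0.2099 -0.393 ] [-0.806   0.0473  0.0009] [0.0001 0.0002 0.0357] 13.3
```

Run:
```python
from h import *
c=DT@[.001,.0015,0]; f0=manip.sense()["contact_force"]
for h in (.016,.009,.004,.002,.0005,-.001,-.0025,-.004):
    manip.movel(DO+c+DR@[0,0,.012+h],velocity=.05); s=manip.sense()
    f=DT.T@(s["contact_force"]-f0); print(h,f,DT.T@s["ft_torque"],DR.T@(s["ee_pos"]-DO-c),s["clock"])
    if np.linalg.norm(f)>12: break
snap("wrist","w6")
```

```text
0.016 [-0.0017  0.0867 -0.5223] [-0.7811 -0.0339  0.0279] [0.     0.0002 0.0276] 13.6583
0.009 [0.6075 1.0142 0.0028] [-0.8084 -0.0527  0.0067] [0.0001 0.0002 0.0206] 13.95
0.004 [ 0.306   0.8157 -0.8837] [-0.7539  0.0332  0.0416] [0.0001 0.0002 0.0157] 14.2
0.002 [ 0.692  0.86  -0.192] [-0.7882 -0.0061  0.0063] [-0.      0.0001  0.0139] 14.45
0.0005 [-1.1128 -0.4502 -8.9937] [-0.5022 -0.367   0.0848] [-0.     -0.0003  0.0129] 14.7
-0.001 [ -6.007   -2.4284 -26.1596] [-0.0646 -1.3131  0.0401] [-0.     -0.0009  0.0123] 14.95
```

Run:
```python
from h import *
c=DT@[.001,.0015,0]
manip.movel(DO+c+DR@[0,0,.0135],velocity=.05)
manip.move_gripper(.45); manip.movel(DO+c+DR@[0,0,.1],velocity=.2); manip.movel(DO+c+DR@[0,0,.17],velocity=.25)
C,im=snap("wrist","w7"); s=manip.sense(); print(s["ee_pos"],s["width"],s["clock"])
print([proj("",DO+c+DR@[x,y,.008],C).round(1) for x in(.045,-.045) for y in(-.09,.09)])
d=np.array([.0517,.0364,0]); T=toolrot([0,0,-1],-d)
manip.reach(np.array([.445,-.285,.16]),T)
C,im=snap("wrist","w8"); np.savez("w8.npz",K=C[0],T=C[1])
for t,z in(("clip_grip",.03),("clip_seat",.003),("clip_throat",.003),("clip",0)):
    for r in nets.spot_point(t,"wrist")[:3]: print(t,np.round(r["at"],1),round(r["confidence"],2),atz("",r["at"],z,C))
print(manip.sense()["clock"])
a=cv2.imread("pics/w7.png");b=cv2.imread("pics/w8.png")
cv2.imwrite("pics/m2.png",np.hstack([cv2.resize(a[60:330,130:390],(390,405)),cv2.resize(b,(400,300))[:0+300] if 0 else cv2.copyMakeBorder(cv2.resize(b,(410,308)),0,97,0,0,0)]))
```

```text
[ 0.5215 -0.0855  0.2202] 0.4483140017805885 16.925
[array([219.1, 101.5]), array([224.4, 241. ]), array([295.9, 101.5]), array([290.8, 241. ])]
clip_grip [184.6 274.3] 0.95 [ 0.4283 -0.2934  0.03  ]
clip_grip [ 58.4 339.5] 0.59 [ 0.4529 -0.4391  0.03  ]
clip_seat [173.7 223.8] 0.89 [ 0.4822 -0.2635  0.003 ]
clip_seat [105.6 293.6] 0.74 [ 0.4606 -0.3777  0.003 ]
clip_seat [185.2 277.7] 0.57 [ 0.4188 -0.2902  0.003 ]
clip_throat [170.5 215.3] 0.69 [ 0.493  -0.2608  0.003 ]
clip_throat [110.6 283.4] 0.58 [ 0.4669 -0.3665  0.003 ]
clip [180.  275.2] 0.74 [ 0.4247 -0.2933  0.    ]
clip [ 62.8 333.4] 0.72 [ 0.4517 -0.4402  0.    ]
18.0667
```

View pics/m2.png

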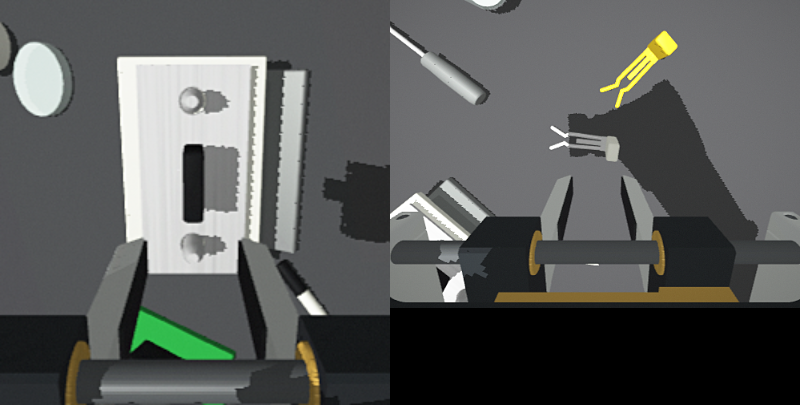

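The left panel shows the plate flat on the deck with both studs through it. On the right, the white clip is at full-frame pixel (275,185), legs pointing left, with the yellow one well apart. I'll grip the white one.

Run:
```python
from h import *
a=np.radians(27.5); d=np.array([np.cos(a),np.sin(a),0]); T=toolrot([0,0,-1],-d); g=np.array([.4270,-.2932,0])
manip.reach(g+[0,0,.075],T); manip.movel(g+[0,0,.012],velocity=.12); s=manip.sense(); print(s["ee_pos"],s["contact_force"])
manip.move_gripper(0); s=manip.sense(); print(s["width"],s["finger_force"],s["contact_force"],s["ee_pos"])
manip.movel(g+[0,0,.12],velocity=.2)
C,im=snap("wrist","w9"); s=manip.sense(); np.savez("w9.npz",K=C[0],T=C[1]); print(s["contact_force"],s["clock"])
Z=-.012
X=lambda p: s["ee_pos"]+s["tool_rot"]@[p[1],-p[0],.012-p[2]]   # clip->world nominal (clip y = tool x? )
print({n:proj("",X(p),C).round(1) for n,p in dict(seat=(.062,0,.006),throat=(.072,0,.006),tipL=(.092,.013,.006),tipR=(.092,-.013,.006),tong=(.054,0,.006)).items()})
for t in("clip_seat","clip_throat","clip_grip"): print(t,[(np.round(r["at"],1),round(r["confidence"],2)) for r in nets.spot_point(t,"wrist")[:2]])
b=cv2.imread("pics/w9.png")[180:300,80:280]; cv2.imwrite("pics/w9c.png",cv2.resize(b,None,fx=4,fy=4,interpolation=cv2.INTER_CUBIC))
```

```text
[ 0.4277 -0.2935  0.0129] [-0.1435 -0.9219  0.0246]
0.16979644091091944 29.975217282772064 [-0.788   1.2595  7.3008] [ 0.4271 -0.2933  0.0123]
[-0.5641  2.0832 -1.4587] 20.45
{'seat': array([171.9, 227.3]), 'throat': array([158.1, 227.3]), 'tipL': array([128.2, 210.5]), 'tipR': array([132.8, 243.5]), 'tong': array([182.9, 227.3])}
clip_seat [(array([223.5, 174.7]), 0.68), (array([ 97.8, 265.1]), 0.63)]
clip_throat [(array([104.8, 255.9]), 0.87), (array([223.6, 160.3]), 0.78)]
clip_grip [(array([242.4, 258.3]), 0.7), (array([ 35.3, 307.2]), 0.57)]
```

View pics/w9c.png

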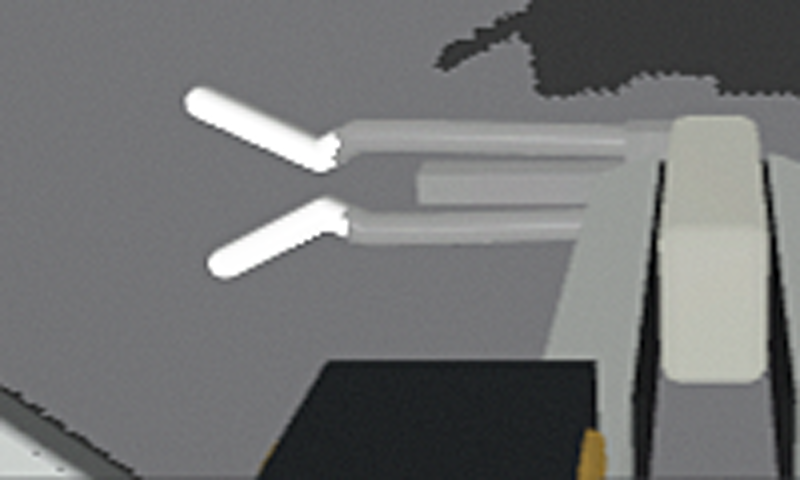

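The clip is held square, legs parallel to the tool axis. Throat centre at pixel (160.5,225.8) is about 1.1 mm off in tool x, so I'll compensate. Next: transport and guarded push.

```bash
cat >> h.py <<'E'
CC=DT@[.001-.0011,.0015,0]
def cp(seat,z): return DO+CC+DR@[seat-.062,-.062,z+.0125]   # TCP for seat x and underside height
E
python3 - <<'E'
from h import *
manip.reach(cp(-.05,.10),DT); manip.movel(cp(-.05,.0115),velocity=.15)
manip.sleep(.2); s=manip.sense(); f0=s["contact_force"]; print(DT.T@f0,s["clock"])
for x in(-.035,-.025,-.018,-.013):
    manip.movel(cp(x,.0115),velocity=.06); s=manip.sense(); print(x,DT.T@(s["contact_force"]-f0),DR.T@(s["ee_pos"]-cp(x,.0115)))
C,im=snap("wrist","w10"); print(s["clock"])
b=cv2.imread("pics/w10.png")[150:300,80:280]; cv2.imwrite("pics/w10c.png",cv2.resize(b,None,fx=4,fy=4,interpolation=cv2.INTER_CUBIC))
np.save("f0.npy",f0)
E
```

```text
[-0.3115 -0.0489  0.9098] 22.5833
-0.035 [ 0.4944 -0.1312  0.5236] [ 0.0007 -0.0001  0.0001]
-0.025 [ 0.2273  0.6237 -0.0576] [ 0.0005 -0.0001 -0.    ]
-0.018 [ 2.4383  1.0556 -0.4469] [ 0.0004 -0.0004  0.0001]
-0.013 [ 4.2584 -0.4195 -0.2331] [ 0.0003 -0.0005  0.0002]
23.8167
```

View pics/w10c.png

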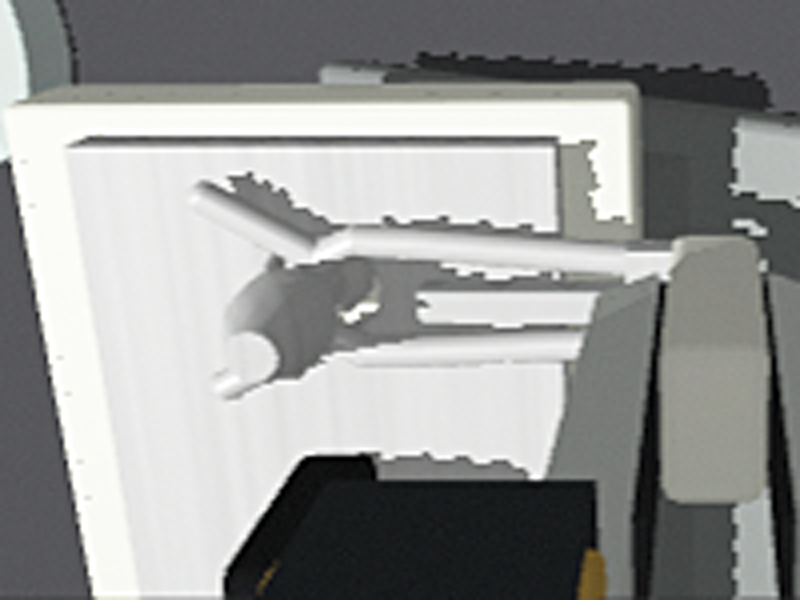

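The neck lies between the legs under the head at about (150,237) full-frame. A 4 N lateral force suggests shifting about 1 mm in tool +x. Then I continue the push.

Run:
```python
from h import *
f0=np.load("f0.npy"); e=DT@[.001,0,0]
for x in(-.012,-.009,-.006,-.004,-.002,0,.0015,.003,.0045,.006):
    manip.movel(cp(x,.0115)+e,velocity=.05); s=manip.sense(); f=DT.T@(s["contact_force"]-f0); print(x,f,DR.T@(s["ee_pos"]-cp(x,.0115)-e))
    if f[1]>18: break
C,im=snap("wrist","w11"); print(s["clock"],s["width"])
b=cv2.imread("pics/w11.png")[150:300,80:280]; cv2.imwrite("pics/w11c.png",cv2.resize(b,None,fx=4,fy=4,interpolation=cv2.INTER_CUBIC))
```

```text
-0.012 [2.924  4.6905 0.8325] [-0.0006  0.      0.0001]
-0.009 [ 3.2159 -4.3335 -0.0129] [ 0.0012  0.0001 -0.0002]
-0.006 [ 2.4644 -4.9853 -1.2388] [ 0.0012  0.     -0.0002]
-0.004 [ 2.3566 -3.411   0.6097] [ 0.0005  0.0001 -0.0001]
-0.002 [ 2.1316 -2.9155 -0.0292] [ 0.0001  0.0002 -0.0001]
0 [ 1.3201 -0.0569  1.2968] [-0.0001  0.0002 -0.    ]
0.0015 [0.4688 0.9728 0.7085] [ 0.      0.0001 -0.    ]
0.003 [ 1.1083  1.239  -0.0908] [-0.  0.  0.]
0.0045 [0.24   5.8436 0.8264] [-0.0012  0.0001  0.0001]
0.006 [ 0.499  13.6341  1.7792] [-0.0025  0.0001  0.0003]
26.3667 0.16777119630444248
```

View pics/w11c.png

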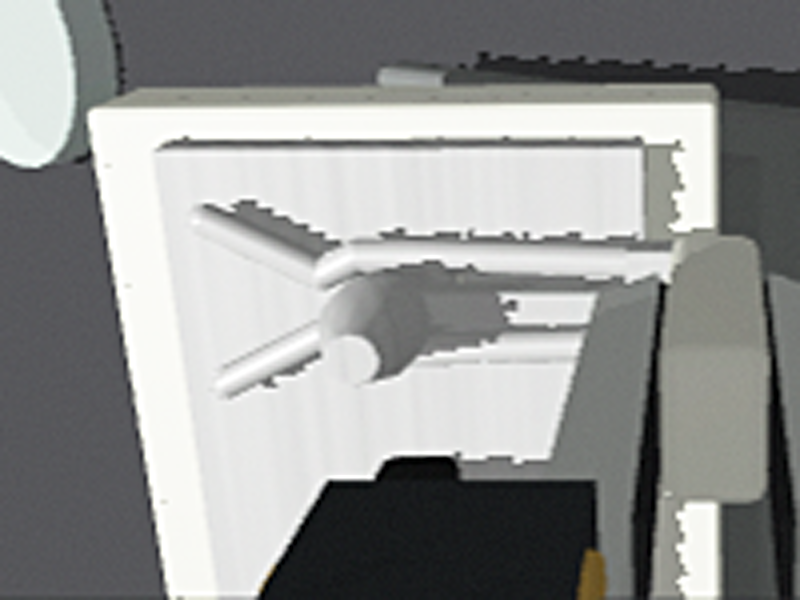

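It snapped at x ≈ −10 mm and the tongue bottoms on the neck at about +3.5 mm; the picture shows the throat past the stud. Lower gently to the plate, release and retreat.

Run:
```python
from h import *
f0=np.load("f0.npy"); e=DT@[.001,0,0]
for z in(.0105,.0095,.009,.0085,.008,.0075):
    manip.movel(cp(.003,z)+e,velocity=.05); s=manip.sense(); f=DT.T@(s["contact_force"]-f0); print(z,f)
    if f[2]<-3: break
manip.move_gripper(.4); s=manip.sense(); print(DT.T@(s["contact_force"]-f0),s["width"])
manip.movel(cp(.003,.09)+e,velocity=.15); manip.movel(cp(-.01,.16)+e+DR@[0,.06,0],velocity=.25); manip.sleep(.8)
C,im=snap("wrist","w12"); print(manip.sense()["clock"])
for t in("clip_seat","stud_neck","clip_grip"): print(t,[(np.round(r["at"],1),round(r["confidence"],2)) for r in nets.spot_point(t,"wrist")[:2]])
b=cv2.imread("pics/w12.png")[60:260,180:380]; b=cv2.resize(b,None,fx=3,fy=3,interpolation=cv2.INTER_CUBIC); cv2.imwrite("pics/w12c.png",b)
```

```text
0.0105 [0.093  3.4663 0.5634]
0.0095 [2.2059 2.7982 0.0688]
0.009 [ 0.4519  2.9438 -0.2134]
0.0085 [ 1.2241  1.717  -0.2911]
0.008 [-0.9474  1.1036 -9.2061]
[ 1.0794  1.1669 -0.2892] 0.3986723574014323
30.2917
clip_seat [(array([127.2, 201. ]), 0.78)]
stud_neck [(array([130. , 198.9]), 0.59)]
clip_grip [(array([132.6, 252.1]), 0.64)]
```

View pics/w12c.png

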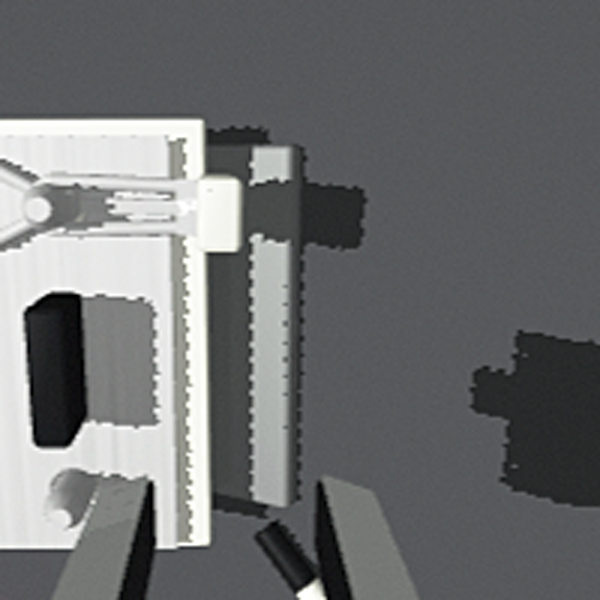

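The clip sits home on the neck, parallel to the plate. The plate is flat and the gripper is clear, so I'm handing in.

```bash
python3 -c "
from h import *
print(manip.finish_job())"
```

```text
the job is handed in; nothing more can be done
None
```

The cover plate lies flat on the deck over both studs, the white-block clip is snapped fully home in the necked stud's groove, nothing is held, and I handed the job in at about 30 s on the robot's clock; no verdict was returned.

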